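# Put the applicator set back on the trolley tray

### The job

Put the microwave-therapy kit back on the blue-lined tray in two straight rows, setting each thing down gently and leaving alone the large round and the pyramid-shaped applicators, which already stand at the ends of its back row, and the things beyond the tray. Stand the small round applicator midway between those two, in line with them. In front of them (on the robot's side), about 3 cm clear and lengthways parallel to the tray's front edge, lay the box-shaped applicator centred on the large round one and the goggles, lenses up, centred on the pyramid-shaped one, and stand the gel bottle midway between these two, in line.

Things in the scene. Friction and masses are not known exactly. Their poses are not given: they have to be found in the camera images.
- tray: fixed shelf tray, white sheet steel with a blue-grey liner, 260 (x) x 430 (y) mm outside, rim 12 mm high, 4 mm thick; its floor lies 3 mm above its origin, which is the centre of its underside, on the table. The -x edge is the front edge, nearest the robot; y runs along the rows. It lies turned by up to 0.11 rad either way
- large_round: large round applicator, ivory drum 100 mm across and 80 mm high, at one end of the tray's back row (either end); on top a central steel stud (14 mm across, 36 mm high) and a socket 32 mm towards its -x. Stays where it is. Origin: centre of its underside; axes parallel to the tray's. 0.9 kg, loose
- horn: pyramid-shaped horn applicator, ivory, base 110 x 110 mm, narrowing to 44 x 44 mm at 78 mm height, at the other end of the back row, about 250 mm from the large round one; on top a central steel stud (14 mm across, 36 mm high) and a socket. Stays where it is. Origin: centre of its underside; axes parallel to the tray's. 0.9 kg, loose
- small_round: small round applicator, ivory drum 75 mm across, 75 mm high, 0.4 kg; starts beside the tray. Origin: centre of its underside. On its axis stands a steel stud to grip, 14 mm across, from 75 to 111 mm above the origin. A socket (17 mm across, 22 mm high) stands 27 mm from the stud towards -x, so close the fingers along y. It may end turned any way
- box_applicator: box-shaped applicator, ivory, 70 (x) x 140 (y) mm, 55 mm high, 0.5 kg; starts beside the tray. Origin: centre of its underside; y runs along its length. In the centre of its top stands a steel stud to grip, 14 mm across, from 55 to 91 mm above the origin; close along x. A socket (17 mm across, 22 mm high) stands 45 mm from the stud towards +y. Either end may point left
- goggles: protective goggles lying lenses up: black block-like frame 50 (x) x 150 (y) mm, 42 mm high, two dark green lenses on top, 0.15 kg; start beside the tray. Origin: centre of the underside; y runs along the length. Grip across the 50 mm width at the middle; the straight sides reach from 0 to 36 mm above the origin. Either end may point left
- gel_bottle: closed bottle of blue gel with a white label and cap, 40 mm across and 122 mm high in all (the straight body reaches up to 92 mm, the cap is 25 mm across), 0.13 kg; starts standing beside the tray. Origin: centre of its underside
- steel_bowl: bystander: steel bowl, 100 mm across, 35 mm high, beyond the tray. Origin: centre of its underside. Not to be moved
- wipes_tub: bystander: white tub with a green lid, 90 mm across, 85 mm high, beyond the tray. Origin: centre of its underside. Not to be moved
- timer: bystander: white treatment timer with an orange knob, 60 x 85 mm, 44 mm high, beyond the tray. Origin: centre of its underside. Not to be moved
Mind the look-alikes: they are no part of the job. Leave any pink or purple look-alike of the large_round alone.

How it is judged:
By the outcome, as a careful person would: the job done as asked, in the order asked, and still so for the second after the job is handed in, with the robot touching nothing.
It also fails if it takes over 128 s, if anything falls off the work surface, if the arm or the gripper's body presses on something with over 40 N, if the wrist force passes 120 N, or if a joint passes its speed limit or range.

### The arm

A 6-joint arm with a two-finger parallel gripper is mounted at the origin on the work surface. World frame = base frame: x ahead of the robot, y to its left, z up, the work surface at z = 0. Lengths are in mm, angles in degrees, forces in N, time in s.
With the tool pointing down it reaches from about 325 to 925 mm from the base axis. Payload 3.1 kg.
Tool frame: the origin (TCP) lies at the very end of the fingers, on their centre line; the grasp point (between the pads) lies grasp_offset behind it (grasp_offset is the distance from the TCP to the grasp point, in mm); z points along the fingers, y is the line along which they close (so a half turn about z gives the same grasp; the last joint's range is limited). The gripper opens to 85 mm and grips with 20 to 120 N. Pads are 22 mm wide; open, the fingers measure 114 mm over their backs; the gripper's body (76 mm by 85 mm) begins 54 mm behind the grasp point. The pads swing forward as they close: fully open they stand 13 mm farther back than shut.
Start: joints at [-69.798, 12.427, 92.441, -0, 75.132, -6.429], TCP at [280.174, -558.696, 231.3] pointing down, gripper open.
Joint ranges: [-157.48, 157.48], [-44.54, 120.13], [17.64, 146.25], [-64.5, 244.5], [7.68, 150.69], [-147.95, 147.95]. Speed limits (degrees/s): [159.86, 159.86, 180, 180, 180, 180].

### API

Orientations are given as [roll, pitch, yaw] about the fixed x, y, z axes, in that order (R = Rz(yaw) Ry(pitch) Rx(roll)).
In Python, from station import * gives the robot as it stands. Calls block until the motion is done:
- goto(position, orientation): joint-space move of the TCP to a pose.
- move_l(position, attitude=None, speed=150): straight line of the TCP; attitude=None keeps the orientation; speed is the mean speed in mm/s.
- move_j(angles): joint-space move.
- grip(opening, squeeze=None): finger opening in mm; squeeze is the grip in N (None keeps the last); returns when the fingers have stopped.
- wait(seconds).
- solve_ik(position, orientation): joint angles nearest the present ones, or None.
- get_obs(): the state.
- get_image(name): name is "side" or "top" or "wrist"; returns the picture (420x560x3 uint8, red, green, blue); there is no depth.
- get_calibration(name): a dict with "fx", "fy", "cx", "cy" (pixels), "R" (3x3) and "t" (3): a world point X has camera coordinates R X + t; the wrist camera has in their place "mount" (4x4, takes a point from camera to tool coordinates, whose origin is the TCP and whose axes are the flange's). Camera axes: x right, y down, z forward; pixel columns grow to the right and rows downward; lengths in mm; the calibration is good to about 2 mm. A picture is of the moment at which its call begins: read the wrist's pose just before it. get_calibration takes no time and is no camera call.
A pose or a line that the arm cannot do raises Unreachable and nothing moves.
- sign_off(): hands the job in; it is judged then, once.
Trained networks look in the newest picture that a camera, given by its name, has taken for a name from the list of things; names that differ only in an ending like _2 or _b are one class to them, and where a whole thing is asked for, a point or a joint stands for the part that bears it (a point fixed in the world has none). Each returns a list of dicts, best first, with "score" (0 to 1); they miss things now and then, are a little off and sometimes report something else, mostly with a low value. They report only what shows in the picture. A call takes as long as a camera call. They do not tell look-alikes from the thing itself.
- spot_in(name, camera): "extent" ([centre column, centre row, width, height] in pixels, round what is visible of it).
- regions_of(name, camera): "region" (420x560 bool, what is visible of it) and "extent" ([centre column, centre row, width, height] in pixels, round what is visible of it).
The state is a dict: "t": time; "joint_pos": joint angles; "qvel": joint speeds; "effort": joint torques, N m; "tcp_pos": TCP position; "ee_rot": TCP orientation; "wrist_force": force on the tool from outside, world axes, zero at the start; "moment": the same for the moment, N m; "grip_width": finger opening in mm; "grip_force": force on a finger pad.
Only numpy, scipy, OpenCV 4.12 (cv2) and the standard library are available. Lean on these libraries where they do the work, as an engineer would, in place of code of your own. Each camera call takes 0.05 s, during which the arm holds its last target. There are 200 camera calls.

## Working session

There is one attempt and no reset: what is moved stays moved. The work goes in short steps, each a Python script; the robot and the scene stay as the last script left them, time stands still between calls to the robot, and variables do not carry over. Pictures are saved under pics/ and viewed, at most 14 in all, crops included, and the job is handed in when it is done.

```bash
ls; mkdir -p pics; python3 - <<'E'
from station import *
import cv2,numpy as np
np.set_printoptions(precision=4,suppress=True)
o=get_obs();print(o['t'],o['tcp_pos'],o['ee_rot'],o['grip_width'],{k:v for k,v in o.items() if 'off' in k})
for n in ("top","side"):
    cv2.imwrite(f"pics/{n}0.png",get_image(n)[:,:,::-1]);print(get_calibration(n))
print(get_calibration("wrist"))
try: print(grasp_offset)
except Exception as e: print(e)
for n in "tray large_round horn small_round box_applicator goggles gel_bottle".split():
    print(n,[(round(d['score'],2),np.round(d['extent'],1).tolist()) for d in spot_in(n,"top")])
E
```

```text
pics
0.0 [ 279.8938 -557.9227  229.9635] [-179.8657   -0.0159   26.628 ] 85.39149501500376 {}
{'fx': 418.33331009171326, 'fy': 418.33331009171326, 'cx': 282.28532367237574, 'cy': 205.19635542602296, 'R': array([[-0.021 , -0.9998,  0.0054],
       [-0.9923,  0.0202, -0.1223],
       [ 0.1221, -0.0079, -0.9925]]), 't': array([-40.8447, 540.9275, 942.7724])}
{'fx': 399.84073147705533, 'fy': 399.84073147705533, 'cx': 274.99536201748157, 'cy': 211.00328960230138, 'R': array([[-0.8593, -0.511 ,  0.0211],
       [-0.3744,  0.6004, -0.7066],
       [ 0.3484, -0.6151, -0.7073]]), 't': array([424.498 , 268.1178, 942.6087])}
{'fx': 301.58139316591684, 'fy': 301.58139316591684, 'cx': 277.2187409776145, 'cy': 211.9887683478363, 'mount': array([[  -0.0007,   -0.945 ,   -0.327 ,   85.3959],
       [   1.    ,   -0.0005,   -0.0006,   -0.3529],
       [   0.0004,   -0.327 ,    0.945 , -142.0693],
       [   0.    ,    0.    ,    0.    ,    1.    ]])}
18.700000000000003
tray [(0.64, [259.5, 109.0, 39.0, 47.2]), (0.6, [262.2, 201.1, 189.0, 128.1])]
large_round [(0.95, [401.5, 123.8, 53.4, 51.3]), (0.78, [310.6, 165.9, 44.1, 43.6]), (0.71, [368.7, 325.2, 51.8, 54.3]), (0.7, [460.6, 148.8, 56.4, 47.6])]
horn [(0.88, [205.6, 183.9, 49.3, 46.2])]
small_round [(0.87, [417.8, 257.8, 38.8, 30.8])]
box_applicator [(0.75, [104.1, 182.9, 62.4, 65.7])]
goggles [(0.95, [103.3, 264.3, 64.8, 53.6])]
gel_bottle [(0.88, [414.5, 178.9, 29.0, 23.9])]
```

View pics/top0.png

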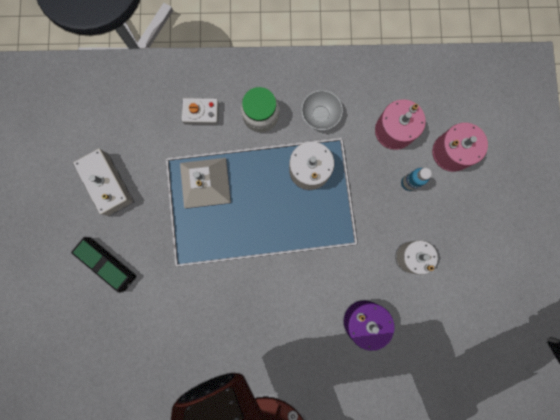

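View pics/side0.png

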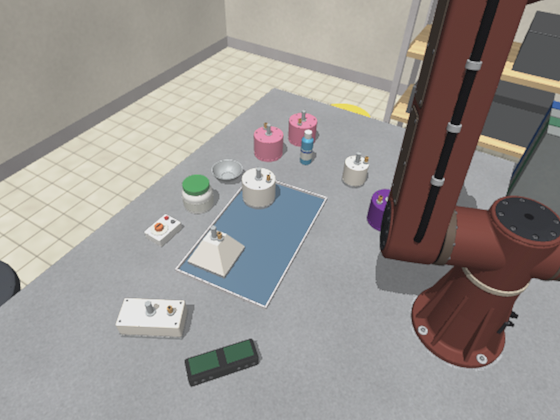

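The top picture shows the tray with its corners at about (168,158), (343,140), (355,243) and (177,264). The horn is on it at left (205,184) and the large round at right (311,165). The small round is at (420,257), the box at (103,182), the goggles at (103,265) and the bottle at (417,178). The pink and purple drums are look-alikes. The side view agrees.

Next I'll fit the silhouettes.

```bash
cat > h.py <<'E'
from station import *
import numpy as np, cv2
from scipy.optimize import minimize
from scipy.spatial.transform import Rotation as Ro
np.set_printoptions(precision=4,suppress=True)
def cyl(r,z0,z1,x=0,y=0):
    a=np.linspace(0,2*np.pi,32,endpoint=False); c=np.c_[x+r*np.cos(a),y+r*np.sin(a)]
    return np.r_[np.c_[c,0*a+z0],np.c_[c,0*a+z1]]
def box(x,y,z0,z1,x2=None):
    x2=x2 or (x,y); f=lambda X,Y,z:[[s*X/2,t*Y/2,z] for s in(-1,1) for t in(-1,1)]
    return np.array(f(x,y,z0)+f(x2[0],x2[1],z1))
M=dict(large_round=[cyl(50,0,80),cyl(7,80,116),cyl(8.5,80,102,-32)],
 horn=[box(110,110,0,78,(44,44)),cyl(7,78,114)],
 small_round=[cyl(37.5,0,75),cyl(7,75,111),cyl(8.5,75,97,-27)],
 box_applicator=[box(70,140,0,55),cyl(7,55,91),cyl(8.5,55,77,0,45)],
 goggles=[box(50,150,0,42)], gel_bottle=[cyl(20,0,92),cyl(20,0,92)*[.625,.625,1]+[0,0,30]],
 tray=[box(260,430,0,12)])
def cam(name):
    """camera as (fx,fy,cx,cy,R,t) at this moment"""
    c=get_calibration(name); k=[c[q] for q in('fx','fy','cx','cy')]
    if name!='wrist': return k,np.array(c['R']),np.array(c['t'])
    o=get_obs(); T=np.eye(4); T[:3,:3]=Ro.from_euler('xyz',o['ee_rot'],degrees=True).as_matrix(); T[:3,3]=o['tcp_pos']
    W=np.linalg.inv(T@np.array(c['mount'])); return k,W[:3,:3],W[:3,3]
def proj(P,c):
    (fx,fy,cx,cy),R,t=c; q=np.atleast_2d(P)@R.T+t
    return np.c_[fx*q[:,0]/q[:,2]+cx,fy*q[:,1]/q[:,2]+cy]
def unproj(px,c,z):
    (fx,fy,cx,cy),R,t=c; d=R.T@[(px[0]-cx)/fx,(px[1]-cy)/fy,1]; o=-R.T@t
    return (o+d*(z-o[2])/d[2])[:2]
def render(name,p,c,z=0):
    m=np.zeros((420,560),np.uint8); a=np.radians(p[2]); S=np.array([[np.cos(a),-np.sin(a),0],[np.sin(a),np.cos(a),0],[0,0,1]])
    for part in M[name]:
        q=proj(part@S.T+[p[0],p[1],z],c)
        cv2.fillConvexPoly(m,cv2.convexHull(np.round(q*16).astype(np.int32)),255,cv2.LINE_AA,4)
    return m/255.
def fit(name,p0,views,z=0,yaws=(0,)):
    """views: list of (mask,cam); maximise silhouette overlap; returns (IoU,x,y,yaw)"""
    def cost(p):
        s=0
        for m,c in views:
            r=render(name,p,c,z); s+=np.minimum(r,m).sum()/max(1,np.maximum(r,m).sum())
        return -s/len(views)
    best=[]
    for y in yaws:
        q=[p0[0],p0[1],y]; sim=np.array([q]*4,float); sim[1,0]+=12; sim[2,1]+=12; sim[3,2]+=14
        r=minimize(cost,q,method='Nelder-Mead',options=dict(initial_simplex=sim,xatol=.1,fatol=1e-5,maxiter=150)); best.append((-r.fun,*r.x))
    return max(best)
def look(name,camera,near=None):
    """mask nearest to pixel `near` (or the best)"""
    d=[e for e in regions_of(name,camera) if e['score']>.3]
    if not d: return None
    if near is not None: d.sort(key=lambda e:np.hypot(e['extent'][0]-near[0],e['extent'][1]-near[1]))
    return d[0]['region'].astype(float)
E
python3 - <<'E'
from h import *
C={n:cam(n) for n in('top','side')}
for n in C: get_image(n)
near=dict(large_round=(311,166),horn=(205,184),small_round=(418,258),box_applicator=(104,183),goggles=(103,264),gel_bottle=(414,179))
for n,px in near.items():
    z=3 if n in('large_round','horn') else 0
    p=unproj(px,C['top'],40); v=[(look(n,'top',px),C['top'])]
    s=look(n,'side',proj([*p,40],C['side'])[0]); 
    if s is not None:v.append((s,C['side']))
    ys=range(0,360,45) if n in('small_round','box_applicator','large_round','goggles') else (0,)
    for w in ([v[:1],v] if len(v)>1 else [v]): print(n,len(w),np.round(fit(n,p,w,z,ys),2))
for px in((168,158),(343,140),(355,243),(177,264)): print(unproj(px,C['top'],12))
E
```

```text
large_round 1 [   0.93  628.65 -119.39  321.85]
large_round 2 [   0.92  626.69 -119.02  317.04]
horn 1 [  0.97 602.41 133.67   6.  ]
horn 2 [  0.93 601.09 132.71   6.38]
small_round 1 [   0.89  412.99 -353.14  -12.93]
small_round 2 [   0.89  412.69 -354.71   -0.36]
box_applicator 1 [  0.92 601.82 365.25 300.15]
box_applicator 2 [  0.91 601.61 365.35 119.29]
goggles 1 [  0.84 412.25 364.5  142.29]
goggles 2 [  0.84 411.4  362.41 141.59]
gel_bottle 1 [   0.83  592.1  -359.07   15.05]
gel_bottle 2 [   0.82  590.2  -358.74    8.99]
[663.0024 221.2891]
[ 699.3827 -203.2583]
[ 449.2041 -221.9173]
[408.945  197.1294]
```

```bash
python3 - <<'E'
from h import *
goto([413,-354,215],[180,0,0])
c=cam('wrist'); im=get_image('wrist'); cv2.imwrite('pics/w1.png',im[:,:,::-1])
px=proj([413,-354,40],c)[0]; m=look('small_round','wrist',px)
print(get_obs()['t'],fit('small_round',(413,-354),[(m,c)],0,range(0,360,30)))
np.savez('/tmp/w1.npz',m=m,k=c[0],R=c[1],t=c[2])
goto([560,10,330],[180,0,0])
c=cam('wrist'); im=get_image('wrist'); cv2.imwrite('pics/w2.png',im[:,:,::-1])
for n,p in(('large_round',(628,-119)),('horn',(602,133))):
    m=look(n,'wrist',proj([*p,40],c)[0]); print(n,fit(n,p,[(m,c)],3,(6,) if n=='horn' else range(0,360,45)))
print(get_obs()['t'],proj([[628,-119,119],[602,133,117]],c))
E
```

```text
2.2167 (np.float64(0.9287649430276269), np.float64(412.11571166579483), np.float64(-353.55124760841727), np.float64(193.79252588908363))
large_round (np.float64(0.9351753332334501), np.float64(627.6642105836168), np.float64(-116.96088118949787), np.float64(312.46049815137206))
horn (np.float64(0.975486455881224), np.float64(599.4098735291034), np.float64(134.6211293012744), np.float64(6.230837062565586))
3.8833 [[391.9316 123.0173]
 [170.66   146.7903]]
```

View pics/w1.png

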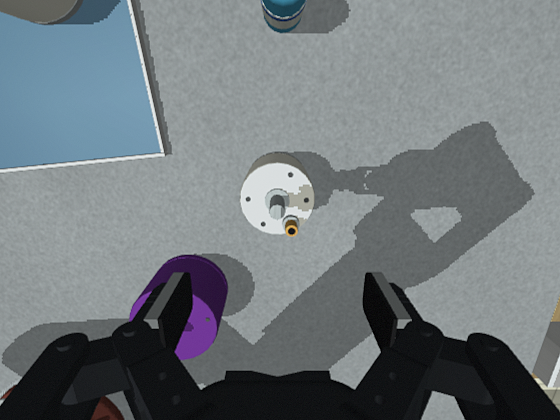

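View pics/w2.png

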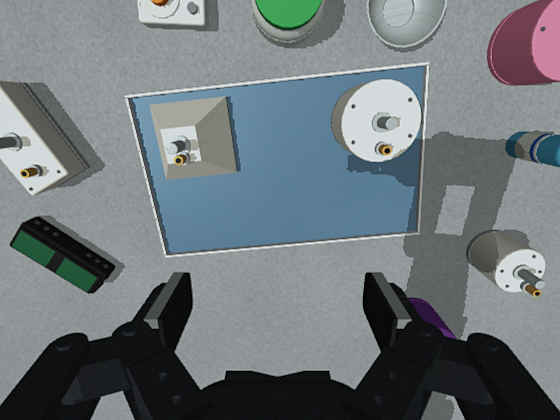

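w1 shows the small round with its stud tip at about (278,210) and its socket tip at (291,232). w2 shows the tray, with the large round's stud tip at about (394,123) and the horn's at (171,147), both close to the projections. I'll now measure the two references and the small round from opposite yaws, so the calibration bias cancels.

```bash
cat >> h.py <<'E'
def measure(n,p,z,yaws,h=230,tools=(0,180),save=None):
    out=[]
    for w in tools:
        goto([p[0],p[1],h],[180,0,w]); wait(.15); c=cam('wrist'); im=get_image('wrist')
        if save: cv2.imwrite(f'pics/{save}_{w}.png',im[:,:,::-1])
        m=look(n,'wrist',proj([*p[:2],40],c)[0])
        if m is None: print('miss',n,w); continue
        out.append(fit(n,p,[(m,c)],z,yaws))
        if save: np.savez(f'/tmp/{save}_{w}.npz',k=c[0],R=c[1],t=c[2])
    return np.array(out)
E
python3 - <<'E'
from h import *
print(measure('horn',(600.5,134),3,(6,),save='horn'))
print(measure('large_round',(627.8,-118),3,(6,),save='large',tools=(180,0)))
print(measure('small_round',(412.5,-353.8),0,(31,),h=190,save='small'))
print(get_obs()['t'],get_obs()['joint_pos'])
ims=[cv2.imread(f'pics/{n}_{w}.png') for n,w in(('horn',0),('horn',180),('large',0),('large',180),('small',0),('small',180))]
# undistorted overlays: 2x crops about the predicted stud tip
P=dict(horn=(600.5,134,117),large=(627.8,-118,119),small=(412.5,-353.8,111)); t=[]
for (n,w),im in zip([(a,b) for a in P for b in(0,180)],ims):
    z=np.load(f'/tmp/{n}_{w}.npz'); q=proj(P[n],(z['k'],z['R'],z['t']))[0]; a,b=np.round(q).astype(int); print(n,w,a,b)
    im=cv2.copyMakeBorder(im,60,60,60,60,0); k=cv2.resize(im[b+15:b+105,a+15:a+105],(260,260),interpolation=cv2.INTER_NEAREST); cv2.drawMarker(k,(130,130),(0,0,255),0,12); t.append(k)
cv2.imwrite('pics/mont.png',np.vstack([np.hstack(t[0::2]),np.hstack(t[1::2])]))
E
```

```text
[[  0.9577 598.5237 132.8567   5.4007]
 [  0.9583 600.8305 132.5613   6.0809]]
[[   0.9291  627.8644 -118.0313    5.9893]
 [   0.951   628.4254 -118.9048   32.612 ]]
[[   0.93    413.7476 -353.901    35.8529]
 [   0.9332  412.1629 -353.2984   32.5129]]
16.25 [ -48.0202    4.8004  105.6999   -0.0011   69.4995 -138.0184]
horn 0 277 210
horn 180 276 207
large 0 278 209
large 180 274 208
small 0 279 224
small 180 276 221
```

View pics/mont.png

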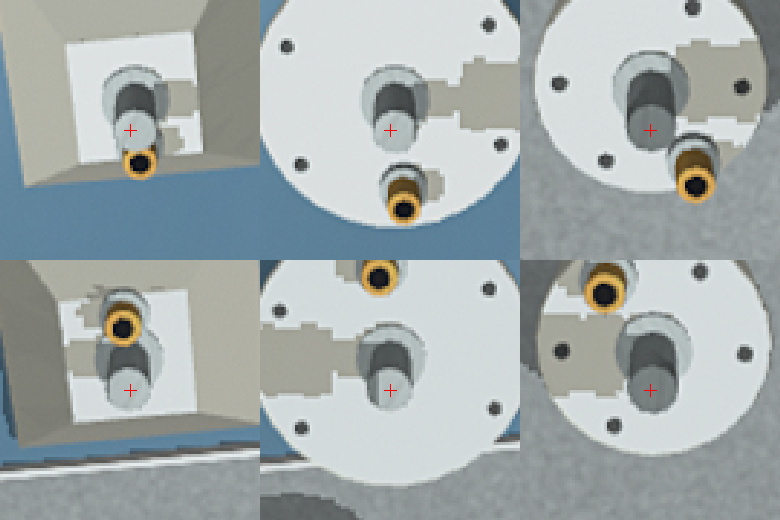

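The stud tips match the predictions to within 2 px. That gives horn ≈ (600.1, 132.8), large ≈ (628, -118.4) and small ≈ (412.6, -353.6). Next I'll get the tray's yaw, compute the small round's yaw from its socket, and pick it up.

```bash
cat >> h.py <<'E'
def down_until(z_end,speed=25,thr=2.5):
    """step down slowly from the present height to z_end, stopping on contact"""
    wait(.3); f0=np.mean([get_obs()['wrist_force'][2] for _ in range(3)]); o=get_obs()
    p=np.array(CMD[:2]); z=CMD[2]
    while z>z_end+1e-6:
        z=max(z-1,z_end); move_l([p[0],p[1],z],None,speed); wait(.05)
        f=get_obs()['wrist_force'][2]
        if abs(f-f0)>thr: break
    CMD[2]=z; return z,f-f0
CMD=[0,0,0]
def to(x,y,z,yaw=None,speed=150):
    move_l([x,y,z],None if yaw is None else [180,0,yaw],speed); CMD[:]=[x,y,z]
def pick(x,y,yaw,z,opening,close,squeeze,lift,hover=60):
    grip(opening); goto([x,y,z+hover],[180,0,yaw]); to(x,y,z,None,80)
    grip(close,squeeze); o=get_obs(); print('grip',o['grip_width'],o['grip_force'],o['tcp_pos'])
    to(x,y,z+4,None,30); to(x,y,lift,None,200); wait(.2); o=get_obs(); print('lifted',o['t'],o['grip_width'],o['wrist_force'])
def place(x,y,yaw,z,travel,opening,up):
    to(x,y,travel,yaw,200); to(x,y,z+6,None,120)
    print('down',down_until(z-1.5),'nominal',z); grip(opening); wait(.2); to(x,y,CMD[2]+15,None,60); to(x,y,up,None,250)
    o=get_obs(); print('placed',o['t'],o['grip_width'])
E
python3 - <<'E'
from h import *
# small yaw from the socket tip
for w,s in((0,(294.9,243.4)),(180,(260.1,187.8))):
    z=np.load(f'/tmp/small_{w}.npz'); c=(z['k'],z['R'],z['t']); d=unproj(s,c,97)-[412.6,-353.6]; print(w,d,np.degrees(np.arctan2(-d[1],-d[0])))
# tray yaw from w2 (TCP nominal 560,10,330 yaw 0)
cal=get_calibration('wrist'); T=np.diag([1,-1,-1,1.]); T[:3,3]=[560,10,330]; W=np.linalg.inv(T@np.array(cal['mount']))
c=([cal[q] for q in('fx','fy','cx','cy')],W[:3,:3],W[:3,3])
im=cv2.imread('pics/w2.png').astype(int); blue=(im[:,:,0]-im[:,:,2]>40)
f=np.array([unproj((u,np.where(blue[180:270,u])[0].max()+180.5),c,12) for u in range(185,405,3)])
l=np.array([unproj((np.where(blue[v,120:300])[0].min()+119.5,v),c,12) for v in range(115,245,3)])
b=np.array([unproj((u,np.where(blue[55:110,u])[0].min()+54.5),c,12) for u in list(range(150,330,3))])
for n,q,i in(('front',f,1),('left',l,0),('back',b,1)):
    k=np.array([q[:,i],0*q[:,0]+1]).T; s=np.linalg.lstsq(k,q[:,1-i],rcond=None)[0]; print(n,np.degrees(np.arctan(s[0])),s, np.std(k@s-q[:,1-i]))
E
```

```text
0 [-23.7372 -13.9447] 30.432686486107123
180 [-23.0576 -13.1258] 29.651268350787703
front -5.721355855651531 [ -0.1002 431.5413] 0.5389770162883846
left 5.970015451688622 [  0.1046 149.5169] 0.9372080599360376
back -5.654887347975365 [ -0.099 679.012] 0.3868521052202923
```

```bash
python3 - <<'E'
from h import *
pick(412.6,-353.6,30,80,50,8,60,225)
place(614,7.2,5.75,83,225,36,225)
goto([608,330,300],[180,0,0])
print(measure('box_applicator',(601.7,365.3),0,(120,300),h=220,tools=(0,),save='box'))
c=cam('wrist'); print(proj([[601.7,365.3,91]],c)); print(get_obs()['t'])
cv2.imwrite('pics/side1.png',get_image('side')[:,:,::-1])
E
```

```text
grip 12.364329991521544 58.436830043792725 [ 413.0485 -354.0481   80.8481]
lifted 21.5917 12.211721412504904 [-0.2761  0.1216 -3.3176]
down (83, np.float64(6.731591764395995)) nominal 83
placed 28.8083 35.94910694234925
[[  0.9414 602.5866 366.3873 298.0889]]
[[278.2772 204.6997]]
30.7583
```

View pics/box_0.png

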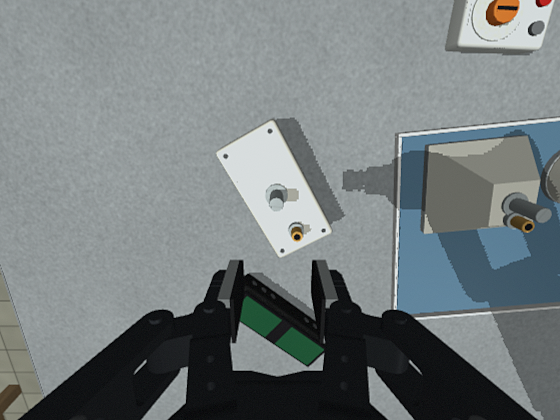

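View pics/side1.png

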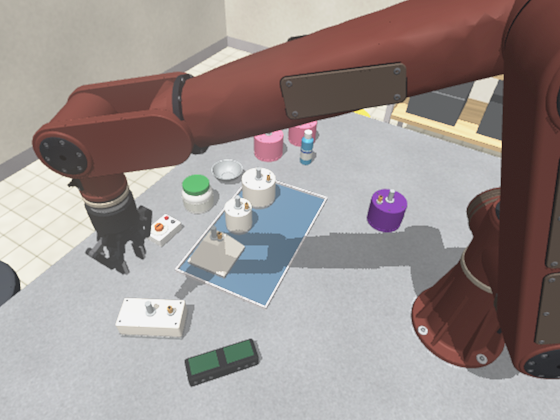

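The small round stands in the row. In the box picture the stud tip is at (277,204), as predicted, and the socket at (297,234) is towards -x,-y, so the box yaw is ≈119. I'll move the box next and then look at the goggles.

```bash
python3 - <<'E'
from h import *
z=np.load('/tmp/box_0.npz'); c=(z['k'],z['R'],z['t'])
a=[]
for p,q in(((226,157),(281,251)),((270,131),(323,229))):
    d=unproj(q,c,55)-unproj(p,c,55); a.append(np.degrees(np.arctan2(-d[0],d[1]))%180)
th=np.mean([np.mean(a),118.1,119.3]); print(a,th)
pick(602,365.6,th-90,60,50,8,60,205)
place(514.3,-129.8,95.75,63,205,36,215)
print(measure('goggles',(411.8,363),0,(142,),h=220,tools=(-38,142),save='gog'))
print(get_obs()['t'])
ims=[cv2.resize(cv2.imread(f'pics/gog_{w}.png')[60:340,100:460],None,fx=1.1,fy=1.1) for w in(-38,142)]
cv2.imwrite('pics/gog.png',np.hstack(ims))
E
```

```text
[np.float64(117.98068192429882), np.float64(118.74703848523986)] 118.58795340158979
grip 12.49304692344972 58.38565528392792 [602.3684 366.1523  60.777 ]
lifted 34.3167 12.023428462070658 [-0.1889 -0.4952 -4.3759]
down (64, np.float64(2.763689322985475)) nominal 63
placed 41.7167 36.204630890894876Traceback (most recent call last):
  File "<stdin>", line 9, in <module>
  File "h.py", line 57, in measure
    goto([p[0],p[1],h],[180,0,w]); wait(.15); c=cam('wrist'); im=get_image('wrist')
    ~~~~^^^^^^^^^^^^^^^^^^^^^^^^^
station.Unreachable: the arm cannot take that pose within its joint ranges
```

```bash
python3 - <<'E'
from h import *
T=(52,142)
print(measure('goggles',(411.8,363),0,(142,),h=220,tools=T,save='gog'))
print(get_obs()['t'])
p=(411.8,363)
ims=[]
for w in T:
    z=np.load(f'/tmp/gog_{w}.npz'); c=(z['k'],z['R'],z['t']); im=cv2.imread(f'pics/gog_{w}.png')
    a=np.radians(142); S=np.array([[np.cos(a),-np.sin(a)],[np.sin(a),np.cos(a)]])
    q=proj(np.c_[np.array([[25,75],[25,-75],[-25,-75],[-25,75]])@S.T+p,[42]*4],c)
    cv2.polylines(im,[np.round(q).astype(int)],True,(0,0,255),1); ims.append(im[60:340,100:460])
cv2.imwrite('pics/gog.png',cv2.resize(np.hstack(ims),None,fx=1.1,fy=1.1))
E
```

```text
[[  0.898  412.7992 365.451  140.1839]
 [  0.8745 411.8733 368.1028 138.3236]]
45.4417
```

View pics/gog.png

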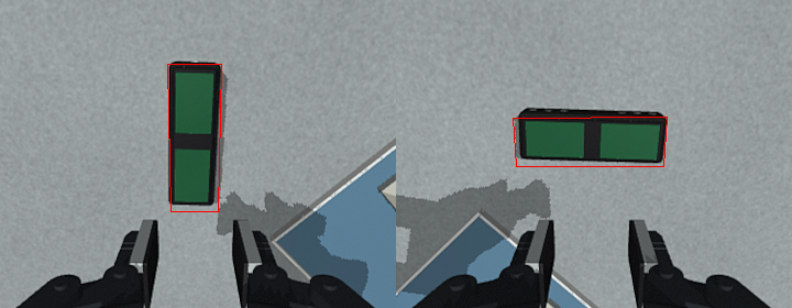

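The outlines show the goggles' centre about 1.5 mm off the model and their yaw near 140.7, so I'll pick at (410.2, 363.5). After that I'll place them and measure the bottle.

```bash
python3 - <<'E'
from h import *
pick(410.2,363.5,50.7,4,85,35,30,100)
place(490.1,121.7,95.75,7,100,64,180)
goto([490,-100,300],[180,0,20])
print(measure('gel_bottle',(591,-358.9),0,(0,),h=215,tools=(0,-60),save='gel'))
for w in(0,-60):
    z=np.load(f'/tmp/gel_{w}.npz'); print(proj([591,-358.9,122],(z['k'],z['R'],z['t'])))
print(get_obs()['t'])
cv2.imwrite('pics/gel.png',np.hstack([cv2.imread(f'pics/gel_{w}.png')[60:360,80:470] for w in(0,-60)]))
E
```

```text
grip 49.32701957293621 32.51627862453461 [410.7651 363.9237   4.7497]
lifted 49.8083 49.644603537728244 [-0.7577  0.0048 -1.3733]
down (7, np.float64(6.8652738389701815)) nominal 7
placed 55.8833 64.36106631583975
[[   0.9342  593.2403 -359.3007   11.3575]
 [   0.8848  592.4844 -360.8887   -1.4445]]
[[279.8324 216.5936]]
[[278.5604 214.9237]]
59.475
```

View pics/gel.png

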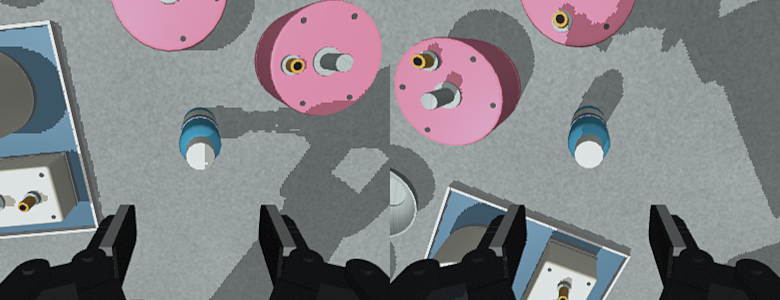

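The caps are at about (281,215) and (279,215), which puts the bottle at (591.8, -359.3), clear of the pink drums. I'll place it and then check the whole arrangement.

```bash
python3 - <<'E'
from h import *
pick(591.8,-359.3,95.75,57,80,25,25,195,hover=90)
place(502.2,-4.1,95.75,60,195,62,200)
ref=dict(box_applicator=(514.3,-129.8,185.75),goggles=(490.1,121.7,5.75))
for n,p in ref.items(): print(n,measure(n,p[:2],3,(p[2],),h=230,tools=(5.75,95.75) if n=='goggles' else (5.75,),save='f'+n))
print('bottle',measure('gel_bottle',(502.2,-4.1),3,(0,),h=230,tools=(5.75,)))
goto([545,0,335],[180,0,5.75]); wait(.2); cv2.imwrite('pics/final.png',get_image('wrist')[:,:,::-1]); c=cam('wrist')
for n,p in dict(large_round=(628,-118.4),horn=(600.1,132.8),small_round=(614,7.2)).items():
    m=look(n,'wrist',proj([*p,40],c)[0]); print(n,fit(n,p,[(m,c)],3,(6,)))
im=cv2.imread('pics/final.png'); S=np.array([[.995,-.1002],[.1002,.995]])
def poly(p,w,l,z): cv2.polylines(im,[np.round(proj(np.c_[np.array([[w,l],[w,-l],[-w,-l],[-w,l]])@S.T+p,[z]*4],c)).astype(int)],True,(0,0,255),1)
poly((514.3,-129.8),35,70,58); poly((490.1,121.7),25,75,45)
for q in((614,7.2,114),(502.2,-4.1,125),(628,-118.4,119),(600.1,132.8,117)): cv2.drawMarker(im,tuple(int(v) for v in np.round(proj(q,c)[0])),(0,0,255),0,8)
cv2.imwrite('pics/final.png',cv2.resize(im,(784,588))); print(get_obs()['t'])
E
```

```text
grip 39.6609954422891 26.07164740562439 [ 591.7646 -359.5412   57.5509]
lifted 65.1167 39.456783705396155 [-0.3444  0.0649 -0.6402]
down (60, np.float64(5.246306993858296)) nominal 60
placed 72.025 61.61669957426514
box_applicator [[   0.9322  514.8517 -131.0664  185.7712]]
goggles [[  0.8494 492.7874 123.9171   5.505 ]
 [  0.8921 491.0124 123.5592   4.7371]]
bottle [[  0.9052 503.867   -3.5094   9.1897]]
large_round (np.float64(0.9354932040500458), np.float64(627.3491589846265), np.float64(-117.80104841261937), np.float64(5.768855855385902))
horn (np.float64(0.9747201360351424), np.float64(600.6561276270011), np.float64(134.39830195602931), np.float64(5.662437058148759))
small_round (np.float64(0.9212127402105784), np.float64(613.9194647433758), np.float64(7.298313892975161), np.float64(17.940630875895845))
78.7583
```

View pics/final.png

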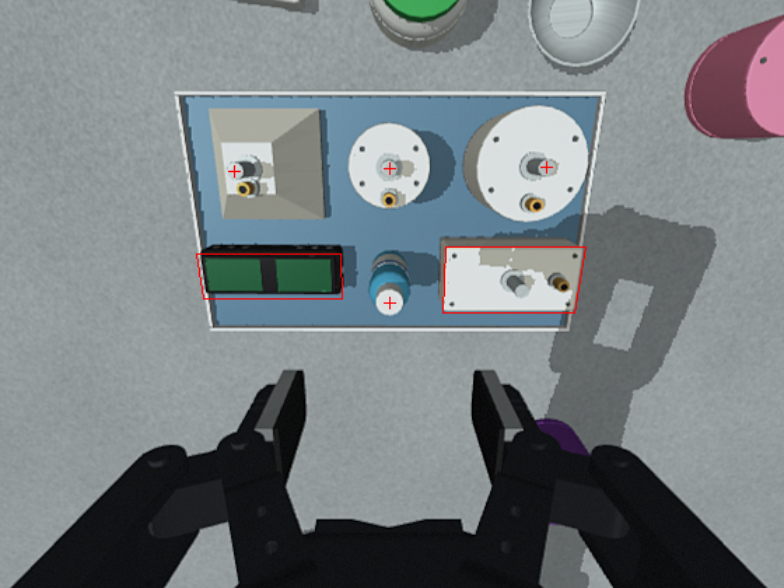

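The last picture shows two straight rows, with everything within about 2 mm of its target outline and the goggles lenses up. The gripper is clear of everything, so I'm handing in.

```bash
python3 -c "
from station import *
print(sign_off())"
```

```text
the job is handed in; nothing more can be done
None
```

The job is handed in: the kit stands in two straight rows on the tray, each thing within about 2 mm of its target in the last picture, at 79 s of the 128 s allowed.

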